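Hang up a returned headset and pick up the left-behind earbud with the hygiene tongs

ROBOT

A 6-joint arm with a two-finger parallel gripper is mounted at the origin on a cart in front of the work surface, level with it; the furniture and walls round the work are solid. World frame = base frame: x ahead of the robot, y to its left, z up, the work surface at z = 0. Lengths are in m, angles in degrees, forces in N, time in s.
With the tool pointing down it reaches from about 0.4 to 0.825 m from the base axis. Payload 7 kg.
Tool frame: the origin (TCP) lies between the finger pads; the fingertips stand 25 mm ahead of it and the grasp point (between the pads) lies 6 mm ahead of it; z points along the fingers, y is the line along which they close (so a half turn about z gives the same grasp; the last joint's range is limited). The gripper opens to 88 mm and grips with 3 to 60 N. Pads are 19 mm wide; open, the fingers measure 130 mm over their backs; the gripper's body (78 mm by 193 mm) begins 47 mm behind the grasp point.
Start: joints at [-55.8, 20.546, 0.682, 0, -70.136, -16.507], TCP at [0.205, -0.643, 0.22] pointing down, gripper open.
Joint ranges: [-176.03, 176.03], [-82.01, 121.73], [-58.28, 71.71], [-173.87, 95.51], [-174.79, -0.11], [-173.66, 173.66]. Speed limits (degrees/s): [136.94, 136.94, 172.46, 180, 180, 180].

INTERFACE

Orientations are given as [roll, pitch, yaw] about the fixed x, y, z axes, in that order (R = Rz(yaw) Ry(pitch) Rx(roll)).
In Python, from plant import status, optics, job gives the robot as it stands. The module is installed in compiled form; this text tells all that it offers.
- The arm moves only by the tool send_path, called after "Request:" as name(argument=value, ...) on one line, values as JSON. Schema: {"type":"object","properties":{"offsets":{"type":"string"},"only":{"type":"string"},"quiet":{"type":"boolean"},"lines":{"type":"string"}},"required":["offsets"],"additionalProperties":false}. offsets is a string of 1 to 8 rows, parted by a bar, with the numbers parted by spaces; each row has 5 numbers: dx, dy, dz in normalised numbers (1 is 0.6 m), then a turn about the tool's z in fractions of the full range, 1 being 360 degrees, then the finger opening in m; each row is the pose to reach, as a shift and turn from the pose commanded when the call began, along the tool's axes at that moment; what a row does not reach only later rows make up. A row lasts 1/8 s, in which the tool goes at most 0.0625 m and 10.7 degrees, less where a joint would pass 70% of its speed; a pose out of reach is approached as far as the arm can. The fingers move at their own pace and stop on an object; the grip force is fixed at half the most. Time passes only in rows, so rows that do not move let the fingers close. The tool returns the time, the measured TCP pose, the force, the opening and the grip force at its end. only (a regular expression) keeps the lines of the reply that match it, lines (a string "A,B") keeps lines A to B, and quiet returns only ok. Input that does not fit is refused with a message, and nothing moves.
- status.get_obs(): the state, without advancing time (a new reading comes with each control period).
- optics.snapshot(name): name is "side" or "top"; returns a dict with "frame" (384x512x3 uint8, red, green, blue), "z_map" (384x512 float32, m along the optical axis (not along the pixel's ray), 0 where there is no reading), "fovy" (degrees; the focal length in pixels is half the picture's height over the tangent of half this angle, whatever the lens; pixels are square), "cx", "cy" (the principal point, pixels), "k1" (the pictures are not rectified: a ray, as slopes to the right and down, at radius r is drawn at 1 + k1 r^2 times it, then the intrinsics apply), "R" (3x3) and "t" (3): a world point X has camera coordinates R X + t. Camera axes: x right, y down, z forward; pixel columns grow to the right and rows downward; lengths in m; the calibration is good to about 2 mm. A picture is of the moment at which its call begins.
- job.close_job(): hands the job in; it is judged then, once.
The state is a dict: "clock": time; "joint_pos": joint angles; "qvel": joint speeds; "tau": joint torques, N m; "tool_pos": TCP position; "orientation": TCP orientation; "force": force on the tool from outside, world axes, zero at the start; "moment": the same for the moment, N m; "opening": finger opening in m; "gripper_force": force on a finger pad.
Only numpy, scipy, OpenCV 4.12 (cv2) and the standard library are available. Lean on these libraries where they do the work, as an engineer would, in place of code of your own. Each camera call takes 0.05 s, during which the arm holds its last target. There are 200 camera calls.

TASK

A reader has handed back a listening headset and left a used earbud on the desk under it. Hang the standing headset by its headband over the bar of the headset rail, on the free part beside the headset that already hangs there, and let go of it; then take the sprung tongs, close their jaws on the earbud (never touch it with the gripper itself) and lift it clear, about 20 cm above the desk, for the reader to see. Finish while still holding it up in the tongs; leave the headset that already hangs on the rail, and the other things on the desk, where they are.

Things in the scene. Friction and masses are not known exactly. Their poses are not given: they have to be found in the camera images.
- headset: Returned headset, grey square ear cups, dark headband; 152 wide (cup to cup) x 58 x 150 mm high, 0.18 kg, standing on its flat cup bottoms over the earbud. Origin: centre of underside, on the desk. x: cup to cup, y: across the headband, z: up. Ear pads 86 mm apart. Top of the headband: a pad 44 mm long (x), 26 mm wide (y), 15 mm thick, from 135 to 150 mm up; grip its 26 mm width from above.
- headset_band (a point): Middle of the underside of the standing headset's headband, 15 mm under its top; this comes to rest on the bar. Take no more than the upper 12 mm of the pad between the fingers, or the fingertips strike the bar first.
- rail: Headset rail, fixed: upside-down U of 14 mm steel tube on a wooden board 100 x 370 x 10 mm. Origin: centre of the board's underside. The level bar runs along y, straight for y = -143 to +143 mm, upper side 158 mm above the desk; posts at y = -165, +165 mm, no higher. A hung headset has one cup on either side (headset x along rail x), cup bottoms 23 mm above the desk.
- rail_bar (a point): Middle of the bar's upper side, 158 mm above the desk. From here to the bar's -y (right) end the bar is free.
- headset_hung: A second, equal headset that already hangs loose on the bar, 70 to 90 mm from the bar's middle towards its +y (left) end; it stays there. Origin and axes as for the standing headset.
- hung_band (a point): Middle of the underside of the hanging headset's headband.
- tongs: Sprung steel tongs, 210 x 20 mm high, 0.10 kg, lying so that the jaws close sideways. Origin: on the desk midway between the grips, by the centre of mass; x: to the jaws, z: up. Hinge at x = -95 mm, dark ribbed grips at -28 to +28, jaw pads (20 high) at +66 to +96. Over the grips 51 mm open (jaw gap 56), 30 mm with the jaws parallel 18 mm apart, 22 mm with them shut. Frame turns with the -y arm.
- tongs_jaws (a point): Midpoint between the jaw pads of the open tongs: tongs x = +81 mm, 10 mm above the tongs' lower edge. As the gripper squeezes, both arms turn inwards alike, so the jaws stay centred 81 mm ahead of the middle of the grips.
- tongs_arm (a joint): Closing angle of the tongs: 0 open, about 0.22 rad when closed on the earbud, 0.31 when shut on nothing. A spring opens them: each grip pushes back with 2.6 N when open, 4.5 N when closed on the earbud, which is enough to carry the tongs in half-squeezed fingers.
- earbud: White wireless earbud, 0.012 kg, on the desk between the standing headset's cups: a round body 18 mm across, 15.5 mm high, a small grey soft tip on top (24 mm in all), and a stem 7 mm thick lying along the desk to 33 mm from the body's centre. Origin: centre of the round body's underside; stem along -x, roughly towards the robot. Close the jaws along its y, on the round body's sides.
- reader_cards: Block of white blank cards, 56 x 87 x 18 mm, lying on the desk; stays where it is.
- usb_stick: Blue usb stick, 18 x 52 x 9 mm, lying on the desk; stays where it is.
- mouse: Black computer mouse, 97 x 60 x 36 mm; stays where it is.
- stapler: Black desk stapler, 37 x 150 x 52 mm; stays where it is.
Things that resemble listed ones, but are neither listed nor needed, are in the scene too. There is more than one size of the tongs; the job needs the larger.

How it is judged:
By the outcome, as a careful person would: the job done as asked, in the order asked, and still so for the second after the job is handed in, while the arm keeps its last pose, push and grip.
It also fails if it takes over 72 s, if anything falls off the work surface, if the arm or the gripper's body presses on something with over 40 N, if the wrist force passes 120 N, or if a joint passes its speed limit or range.

## Working session

There is one attempt and no reset: what is moved stays moved. The work goes in short steps, Python scripts to look and compute and a tool call to move; the robot and the scene stay as the last step left them, time stands still between calls to the robot, and variables do not carry over. Pictures are saved under pics/ and viewed, at most 10 in all, crops included, and the job is handed in when it is done.

```bash
mkdir -p pics; cat > h.py <<'E'
import numpy as np, cv2
from plant import status, optics, job
from scipy.spatial.transform import Rotation as Ro
def snap(n):
    s=optics.snapshot(n); s['f']=192/np.tan(np.radians(s['fovy'])/2); return s
def rays(s,uv):
    uv=np.atleast_2d(uv).astype(float); d=(uv-[s['cx'],s['cy']])/s['f']; p=d.copy()
    for _ in range(20): p=d/(1+s['k1']*(p**2).sum(1,keepdims=True))
    return np.c_[p,np.ones(len(p))]
def plane(s,uv,z):
    r=rays(s,uv)@s['R']; c=-s['R'].T@s['t']; return c+r*((z-c[2])/r[:,2])[:,None]
def depth(s,uv):
    uv=np.atleast_2d(uv).astype(int); z=s['z_map'][uv[:,1],uv[:,0]]
    return (rays(s,uv)*z[:,None]-s['t'])@s['R']
def cloud(s):
    v,u=np.mgrid[:384,:512]; P=depth(s,np.c_[u.ravel(),v.ravel()]).reshape(384,512,3); P[s['z_map']==0]=np.nan; return P
def proj(s,X):
    c=np.atleast_2d(X)@s['R'].T+s['t']; p=c[:,:2]/c[:,2:]; p=p*(1+s['k1']*(p**2).sum(1,keepdims=True)); return p*s['f']+[s['cx'],s['cy']]
def save(s,name,crop=None,k=1):
    im=s['frame'][:,:,::-1]
    if crop: a,b,c,d=crop; im=im[b:d,a:c]
    cv2.imwrite('pics/'+name,cv2.resize(im,None,fx=k,fy=k,interpolation=cv2.INTER_CUBIC))
E
python3 - <<'E'
from h import *
import pickle
for n in('top','side'):
    s=snap(n); pickle.dump(s,open(n+'.pkl','wb')); save(s,n+'0.png',k=1.5)
    print(n,-s['R'].T@s['t'],s['R'][2],s['fovy'],s['k1'],(s['z_map']==0).mean())
o=status.get_obs(); print(o)
E
```

```text
top [0.24191792 0.04677255 1.52543716] [ 0.186713   -0.00378733 -0.9824072 ] 47.646490402646684 0.047841618500876516 0.0037434895833333335
side [-0.00945372  1.25034159  0.69421735] [ 0.37366373 -0.84157232 -0.3900403 ] 44.33594160539363 -0.11885639304645694 0.0038604736328125
{'clock': 0.1, 'joint_pos': array([-5.58004618e+01,  2.05869645e+01,  6.38806085e-01, -1.78167380e-02,
       -7.01377297e+01, -1.65077614e+01]), 'qvel': array([ 0.00123988,  0.0712105 ,  0.16845645,  0.07305628, -0.02615093,
       -0.10162409]), 'tau': array([-1.62515858e-03, -5.84162843e+01,  2.93751597e+01,  7.01555550e+00,
        1.01557942e-02, -4.97388328e-05]), 'tool_pos': array([ 0.20496875, -0.64264204,  0.21921864]), 'orientation': array([ 1.79912892e+02, -8.34747984e-03, -1.62314283e+02]), 'force': array([ 0.13984986, -0.60577716, -0.34057984]), 'moment': array([ 0.00985239, -0.00707524, -0.0126587 ]), 'gripper_force': 0.0, 'opening': 0.08770129477346043}
```

View pics/top0.png

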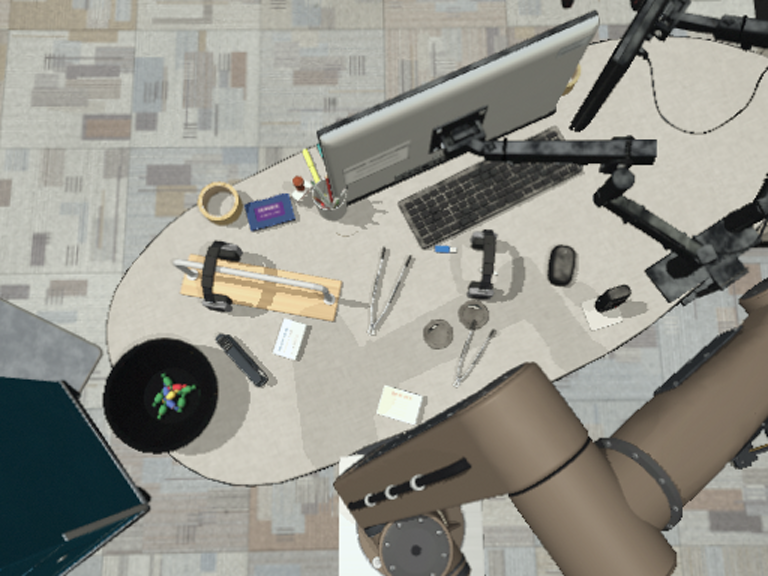

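View pics/side0.png

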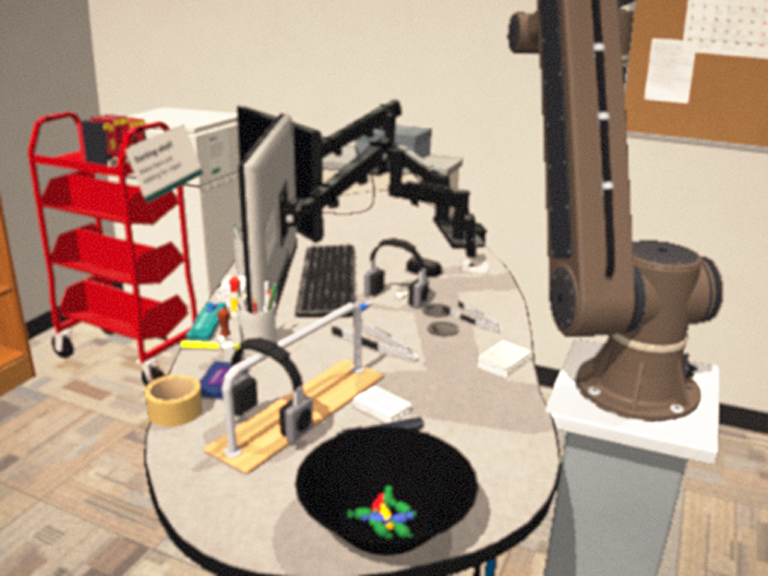

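Top view (shown at 1.5x): the standing headset is at (485,262). The rail bar runs (180,265)–(332,297), with the other headset hung at (217,275). There are two tongs: hinge (372,330) with tips (385,250)/(410,258), and hinge (458,383) with tips (474,325)/(493,333). Next I measure both tongs, the headset and the rail from the depth data.

```bash
python3 - <<'E'
from h import *
import pickle
s=pickle.load(open('top.pkl','rb')); P=cloud(s); np.set_printoptions(precision=4,suppress=True)
def sel(u0,v0,u1,v1,z0,z1):
    M=np.zeros((384,512),bool); M[v0:v1,u0:u1]=1
    with np.errstate(invalid='ignore'): M&=(P[...,2]>z0)&(P[...,2]<z1)
    return M
print('desk z',np.nanmedian(P[160:175,230:240,2]))
def rect(M,n):
    q=P[M]; r=cv2.minAreaRect(q[:,:2].astype(np.float32)); print(n,len(q),'zmed',np.median(q[:,2]),'mean',q.mean(0),'box',np.array(r[0]),r[1],r[2])
rect(sel(300,145,340,205,.138,.165),'band top')
rect(sel(300,145,340,205,.06,.165),'headset')
rect(sel(125,150,170,215,.158,.19),'hung top')
rect(sel(125,150,170,215,.06,.19),'hung all')
q=P[sel(110,165,228,205,.145,.166)]; 
M=sel(168,165,228,205,.13,.166); q=P[M]; print('bar z',np.percentile(q[:,2],[5,50,95]),len(q))
vx,vy,x0,y0=cv2.fitLine(q[:,:2].astype(np.float32),cv2.DIST_HUBER,0,.01,.01).ravel(); print('bar dir',np.degrees(np.arctan2(vx,-vy)),x0,y0, q[q[:,1].argmin()],q[q[:,1].argmax()])
# board
h=cv2.cvtColor(s['frame'],cv2.COLOR_RGB2HSV); W=((h[...,0]>8)&(h[...,0]<28)&(h[...,1]>80)&(h[...,2]>100)); W[:165]=0; W[220:]=0; W[:,:115]=0; W[:,235:]=0
v,u=np.nonzero(W); X=plane(s,np.c_[u,v],.01); r=cv2.minAreaRect(X[:,:2].astype(np.float32)); print('board',r,len(X))
for n,w in(('A',(240,160,280,225)),('B',(298,212,335,262))):
    M=sel(*w,.012,.03); rect(M,n)
a=s['frame'][155:265,235:345,::-1]; b=s['frame'][145:220,105:235,::-1]
cv2.imwrite('pics/c1.png',cv2.resize(a,None,fx=5,fy=5,interpolation=cv2.INTER_CUBIC))
E
```

```text
desk z -0.0007185256304976802
band top 197 zmed 0.1462291913022514 mean [ 0.5765 -0.1764  0.1462] box [ 0.5776 -0.1769] (0.025163177400827408, 0.0877954438328743) 84.16022491455078
headset 363 zmed 0.14018947967716544 mean [ 0.5661 -0.1747  0.125 ] box [ 0.5783 -0.1746] (0.05180468410253525, 0.1488528698682785) 86.12152099609375
hung top 267 zmed 0.16748204925197205 mean [0.5522 0.4167 0.1673] box [0.5421 0.4043] (0.12983067333698273, 0.08621864765882492) 51.17543411254883
hung all 744 zmed 0.15281310851018448 mean [0.5474 0.4127 0.1321] box [0.5477 0.4147] (0.126407653093338, 0.13613614439964294) 32.75180435180664
bar z [0.1461 0.1551 0.1618] 220
bar dir 168.62427 0.52116656 0.25401703 [0.5054 0.1766 0.1395] [0.5446 0.3331 0.1528]
board ((0.5388949513435364, 0.33966225385665894), (0.36377063393592834, 0.09807341545820236), 78.66033172607422) 1176
A 134 zmed 0.018188439313412033 mean [0.5291 0.0499 0.0183] box [0.5481 0.0544] (0.07415308058261871, 0.255279004573822) 62.9328498840332
B 50 zmed 0.014625008480173087 mean [ 0.3723 -0.1456  0.0153] box [ 0.3761 -0.1379] (0.05291851609945297, 0.14712800085544586) 57.74717330932617
```

View pics/c1.png

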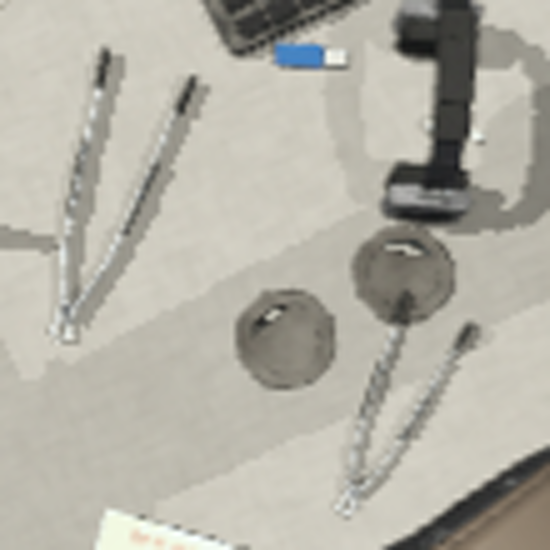

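The crop shows the larger-looking tongs A with hinge at crop (65,333) and jaw tips (105,50)/(193,80). Tongs B has its hinge at (347,505) and tips (405,300)/(470,330). By extent, A is about 0.21 m long and B about 0.15 m, so A fits the description. Next I check their lengths, cross-check the headset in the side view, and look for obstacles.

```bash
python3 - <<'E'
from h import *
import pickle
np.set_printoptions(precision=4,suppress=True)
s=pickle.load(open('top.pkl','rb')); d=pickle.load(open('side.pkl','rb'))
cr=lambda x,y:(x/5+235,y/5+155)
for n,a in(('A',[(65,333),(105,50),(193,78)]),('B',[(347,508),(405,298),(470,328)])):
    X=plane(s,[cr(*p) for p in a],.018)[:,:2]; m=(X[1]+X[2])/2; v=m-X[0]; L=np.hypot(*v); print(n,'hinge',X[0],'tips',X[1:].ravel(),'len',L,'yaw',np.degrees(np.arctan2(v[1],v[0])),'tipgap',np.hypot(*(X[1]-X[2])),'grip@99mm',X[0]+v/L*.1)
for n,S in(('top',s),('side',d)):
    P=cloud(S).reshape(-1,3); 
    with np.errstate(invalid='ignore'):
        w=(abs(P[:,0]-.577)<.12)&(abs(P[:,1]+.177)<.08)
        for lo,hi in((.138,.16),(.143,.16),(.03,.1)):
            q=P[w&(P[:,2]>lo)&(P[:,2]<hi)]; r=cv2.minAreaRect(q[:,:2].astype(np.float32)); print(n,lo,len(q),q.mean(0),r,'x',np.percentile(q[:,0],[1,99]),'y',np.percentile(q[:,1],[1,99]))
        ob=P[(P[:,2]>.2)&(P[:,0]>.25)&(P[:,0]<.95)&(P[:,1]>-.8)&(P[:,1]<.6)]
        print('obst per 10cm y: ')
        for y in np.arange(-.8,.6,.1):
            b=ob[(ob[:,1]>=y)&(ob[:,1]<y+.1)]
            if len(b)>5: i=b[b[:,0]<.8]; print(round(y,1),len(b),'xmin',np.percentile(b[:,0],2),'z',np.percentile(b[:,2],[2,98]))
        w=(abs(P[:,0]-.548)<.12)&(abs(P[:,1]-.41)<.08)&(P[:,2]>.163)&(P[:,2]<.18); print('hung',P[w].mean(0))
E
```

```text
A hinge [0.4255 0.0798] tips [ 0.6282  0.0491  0.6067 -0.0133] len 0.20168439390251885 yaw -17.87165634835205 tipgap 0.06599325551192901 grip@99mm [0.5207 0.0491]
B hinge [ 0.3022 -0.1123] tips [ 0.4466 -0.1579  0.4249 -0.2022] len 0.14979357892649428 yaw -26.91213380095361 tipgap 0.04934577995845943 grip@99mm [ 0.3913 -0.1575]
top 0.138 197 [ 0.5765 -0.1764  0.1462] ((0.5775855779647827, -0.17685239017009735), (0.025163177400827408, 0.0877954438328743), 84.16022491455078) x [0.5353 0.6205] y [-0.1906 -0.162 ]
top 0.143 150 [ 0.5781 -0.1768  0.1478] ((0.5774348378181458, -0.17703112959861755), (0.024240469560027122, 0.08437055349349976), 87.78844451904297) x [0.5385 0.6162] y [-0.1899 -0.1648]
top 0.03 237 [ 0.5613 -0.1684  0.0568] ((0.5822442173957825, -0.15178492665290833), (0.10691718012094498, 0.15721812844276428), 83.13359069824219) x [0.5013 0.6551] y [-0.2095 -0.1418]
obst per 10cm y: 
-0.6 12 xmin 0.42594817871779955 z [0.2002 0.5902]
-0.5 2907 xmin 0.2679652904949123 z [0.2028 0.7147]
-0.4 2965 xmin 0.2518250247079262 z [0.2303 0.7411]
-0.3 1913 xmin 0.2527246287680212 z [0.
[... 559 characters left out ...]
), 0.7973393797874451) x [0.5389 0.6144] y [-0.1875 -0.1558]
side 0.03 378 [ 0.575  -0.1676  0.0557] ((0.577703595161438, -0.17411330342292786), (0.05942080169916153, 0.15625044703483582), 84.07933807373047) x [0.5021 0.6552] y [-0.2084 -0.1393]
obst per 10cm y: 
-0.6 93 xmin 0.3639484360411803 z [0.5567 0.6514]
-0.5 1327 xmin 0.35513499000343407 z [0.2028 0.6451]
-0.4 439 xmin 0.6796060155194628 z [0.2077 0.3714]
-0.3 489 xmin 0.7529609430160734 z [0.2049 0.3839]
-0.2 560 xmin 0.7652968406935781 z [0.2026 0.3844]
-0.1 720 xmin 0.2508809010285783 z [0.2026 0.6811]
-0.0 430 xmin 0.7513042709429566 z [0.2059 0.3836]
0.1 1096 xmin 0.7329551040240692 z [0.2037 0.3824]
hung [0.5493 0.4267 0.1694]
```

Tongs A is about 0.20 m hinge to tip with a 66 mm tip spread, against 0.15 m for B, so A is the larger pair. The headset is at (0.577, -0.176) with yaw about -5.5°, and both views agree. The rail middle is at (0.539, 0.340) with yaw -11.4°. First move is to a point above the headset.

```bash
cat >> h.py <<'E'
def to(x,y,z,yaw):
    o=status.get_obs(); R=Ro.from_euler('xyz',o['orientation'],degrees=True); d=R.inv().apply(np.array([x,y,z])-o['tool_pos'])
    t=(o['orientation'][2]-yaw+180)%360-180; print('shift',np.round(d,4),'turn',round(t,2),'dist',round(np.linalg.norm(d),3),'now',np.round(o['tool_pos'],4),np.round(o['orientation'],2),'t',round(o['clock'],2),'F',np.round(o['force'],1),'op',round(o['opening'],4),'g',round(o['gripper_force'],1)); return d,t
E
python3 -c "
from h import *
to(.577,-.176,.22,174.5);to(.577,-.176,.30,174.5)"
```

```text
shift [-4.962e-01  3.316e-01 -3.000e-04] turn 23.19 dist 0.597 now [ 0.205  -0.6426  0.2192] [ 1.7991e+02 -1.0000e-02 -1.6231e+02] t 0.1 F [ 0.1 -0.6 -0.3] op 0.0877 g 0.0
shift [-0.4962  0.3317 -0.0803] turn 23.19 dist 0.602 now [ 0.205  -0.6426  0.2192] [ 1.7991e+02 -1.0000e-02 -1.6231e+02] t 0.1 F [ 0.1 -0.6 -0.3] op 0.0877 g 0.0
```

Units first: shifts go in shares of 0.6 m and turns go in shares of 360 degrees. So -0.345 m / 0.6 = -0.575, -0.3 m / 0.6 = -0.5, 23.2 degrees / 360 = 0.0644.

Request:
send_path(offsets="-0.0667 0.0417 -0.05 0.0083 0.088 | -0.1333 0.0833 -0.1 0.0167 0.088 | -0.2 0.1333 -0.1333 0.025 0.088 | -0.275 0.1833 -0.1333 0.0333 0.088 | -0.35 0.2333 -0.1333 0.0417 0.088 | -0.425 0.2833 -0.1333 0.05 0.088 | -0.5 0.3333 -0.1333 0.0583 0.088 | -0.575 0.3833 -0.1333 0.0644 0.088")

```text
clock: 1.1
tool_pos: [0.4646, -0.3174, 0.2999]
orientation: [180.0, -0.0, 174.4]
force: [0.2, -0.1, 0.3]
opening: 0.0874
gripper_force: 0.0
```

```bash
python3 -c "
from h import *
to(.577,-.176,.30,174.5)"
```

```text
shift [-9.810e-02  1.517e-01 -1.000e-04] turn -0.09 dist 0.181 now [ 0.4646 -0.3174  0.2999] [ 1.7999e+02 -1.0000e-02  1.7441e+02] t 1.1 F [ 0.2 -0.1  0.3] op 0.0874 g 0.0
```

In the tool's units: 0.152 m / 0.6 = 0.2533, 0.12 m / 0.6 = 0.2.

Request:
send_path(offsets="-0.0417 0.0667 0 0 0.088 | -0.0833 0.1333 0 0 0.088 | -0.125 0.2 0 0 0.088 | -0.1633 0.2533 0 0 0.088 | -0.1633 0.2533 0.0833 0 0.088 | -0.1633 0.2533 0.15 0 0.088 | -0.1633 0.2533 0.15 0 0.088")

```text
clock: 1.98
tool_pos: [0.5739, -0.1768, 0.2068]
orientation: [-180.0, -0.4, 174.5]
force: [0.1, -0.2, -0.1]
opening: 0.0877
gripper_force: 0.0
```

```bash
python3 - <<'E'
from h import *
s=snap('side'); save(s,'s1.png',(230,130,310,220),7)
to(.577,-.176,.165,174.5)
P=cloud(s).reshape(-1,3); w=(abs(P[:,0]-.577)<.12)&(abs(P[:,1]+.177)<.08)&(P[:,2]>.138)&(P[:,2]<.16); q=P[w]; print(q.mean(0),q[:,2].max())
E
```

```text
shift [-0.0015  0.0015  0.0445] turn 0.01 dist 0.045 now [ 0.5755 -0.1773  0.2095] [-1.7996e+02 -1.5000e-01  1.7451e+02] t 2.02 F [ 0.1 -0.   1.2] op 0.0871 g 0.0
[ 0.57603729 -0.17117089  0.14552463] 0.15340311171700238
```

View pics/s1.png

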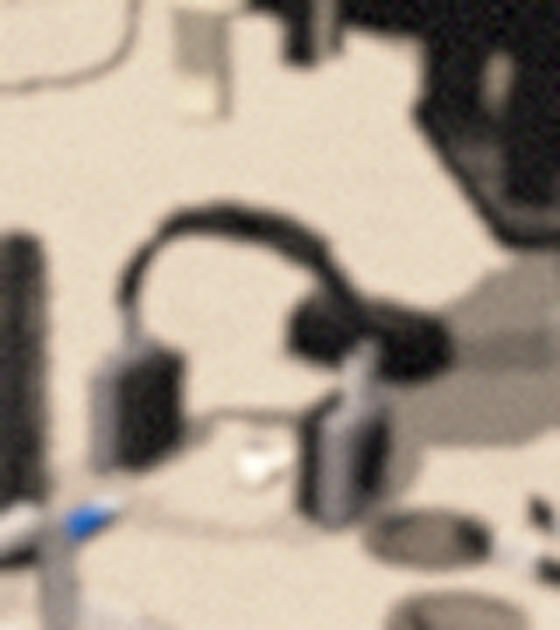

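The side crop shows the headset undisturbed, with its band top at crop (235,215) and the white earbud at (258,462). The fingers are not obvious, so I project the fingertip point to check.

```bash
python3 - <<'E'
from h import *
s=snap('side'); o=status.get_obs(); T=o['tool_pos']; yv=np.array([np.sin(np.radians(174.5)),-np.cos(np.radians(174.5)),0])
print('now',T)
for n,X in(('tip',T-[0,0,.025]),('band',[.577,-.176,.15])):
    p=proj(s,X)[0]; print(n,p,'crop',(p-[230,130])*7, 'surface at pixel',depth(s,p))
P=cloud(s).reshape(-1,3); w=(np.linalg.norm(P[:,:2]-T[:2],axis=1)<.09)&(P[:,2]>.165)&(P[:,2]<.28); q=P[w]; print(len(q),q.min(0),q.max(0))
t=snap('top');save(t,'t1.png',(270,80,400,220),4)
E
```

```text
now [ 0.57656132 -0.17753316  0.21118291]
tip [265.16301117 149.96447215] crop [246.14107817 139.75130508] surface at pixel [[ 0.79567676 -0.70912272  0.00168678]]
band [264.6421202  160.00850353] crop [242.49484137 210.05952468] surface at pixel [[ 0.57846451 -0.17371814  0.15052655]]
261 [ 0.55800071 -0.24306311  0.21636646] [ 0.59716065 -0.10156666  0.27905679]
```

View pics/t1.png

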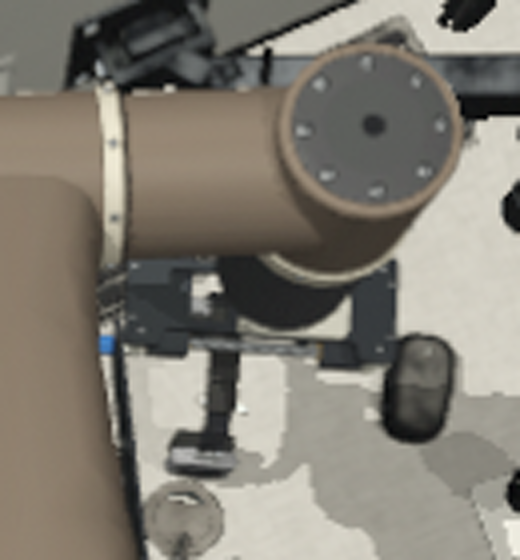

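The top crop shows the gripper body at (130–395, 260–365), straddling the band at (220,300). I verify the fingertip height in the side view.

```bash
python3 - <<'E'
from h import *
np.set_printoptions(precision=3,suppress=True)
s=snap('side'); T=status.get_obs()['tool_pos']; print(T)
for dy in(.05,-.05,.06,-.06):
    X=T+[0,dy,-.025]; print(dy,'tip px',proj(s,X)[0],'crop',(proj(s,X)[0]-[230,130])*7)
P=cloud(s); 
for u in(262,270,273,277,281):
  for v in range(112,150,4): 
    if np.linalg.norm(P[v,u,:2]-T[:2])<.15: print(u,v,P[v,u],s['frame'][v,u])
E
```

```text
[ 0.577 -0.178  0.212]
0.05 tip px [259.234 153.82 ] crop [204.639 166.742]
-0.05 tip px [270.49  145.652] crop [283.427 109.566]
0.06 tip px [258.041 154.686] crop [196.289 172.803]
-0.06 tip px [271.552 144.882] crop [290.864 104.172]
262 112 [ 0.58  -0.15   0.325] [45 45 43]
262 116 [ 0.553 -0.087  0.329] [42 41 44]
262 120 [ 0.549 -0.08   0.318] [122 109  96]
262 124 [ 0.553 -0.089  0.302] [167 151 134]
262 128 [ 0.551 -0.085  0.29 ] [226 206 178]
270 112 [ 0.557 -0.163  0.325] [77 70 66]
270 116 [ 0.582 -0.228  0.294] [98 78 50]
270 120 [ 0.548 -0.145  0.303] [121 109 102]
270 124 [ 0.583 -0.231  0.264] [115 110  93]
270 128 [ 0.578 -0.221  0.253] [38 36 37]
270 132 [ 0.58  -0.228  0.237] [49 47 47]
270 136 [ 0.577 -0.219  0.225] [102  96  85]
273 112 [ 0.553 -0.181  0.321] [53 49 49]
273 116 [ 0.569 -0.223  0.296] [61 55 45]
273 120 [ 0.57  -0.227  0.281] [107  99  88]
273 124 [ 0.57  -0.226  0.267] [156 139 123]
273 128 [ 0.566 -0.219  0.255] [56 49 44]
273 132 [ 0.567 -0.223  0.24 ] [63 57 56]
273 136 [ 0.566 -0.22   0.226] [73 66 58]
277 112 [ 0.563 -0.244  0.306] [30 29 32]
277 116 [ 0.544 -0.195  0.306] [72 69 60]
281 112 [ 0.552 -0.254  0.306] [84 76 69]
281 116 [ 0.538 -0.218  0.301] [101  80  47]
```

In the tool's units: 0.046 m / 0.6 = 0.0767, 0.04 m / 0.6 = 0.0667.

Request:
send_path(offsets="0 0.0017 0.0333 0 0.088 | 0 0.0017 0.0667 0 0.088 | 0 0.0017 0.0767 0 0.088 | 0 0.0017 0.0767 0 0.088 | 0 0.0017 0.0767 0 0.088")

```text
clock: 2.8
tool_pos: [0.5769, -0.1764, 0.1654]
orientation: [-180.0, 0.1, 174.5]
force: [0.4, -0.6, 0.4]
opening: 0.0875
gripper_force: 0.0
```

```bash
python3 - <<'E'
from h import *
s=snap('side'); save(s,'s2.png',(230,120,310,200),7)
to(.577,-.176,.165,174.5)
E
```

```text
shift [-0.0002  0.0003  0.0002] turn -0.0 dist 0.0 now [ 0.5768 -0.1763  0.1652] [-1.800e+02  1.000e-01  1.745e+02] t 2.85 F [ 0.5  0.1 -0.7] op 0.0879 g 0.0
```

View pics/s2.png

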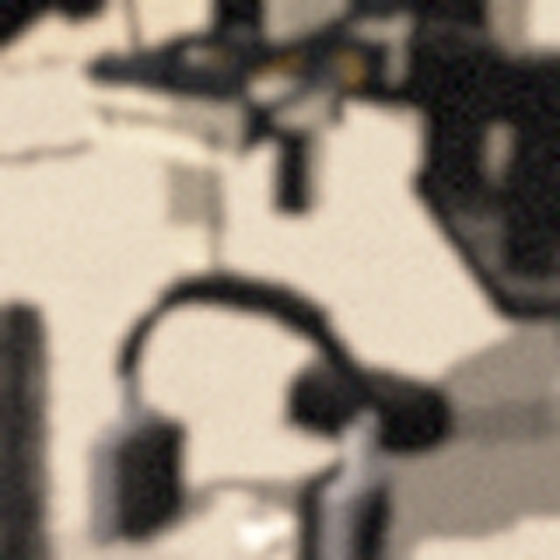

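The side crop shows the gripper above the band: the far finger's dark part ends at (293,210), and the lower finger parts blend with the beige background. Band top is at (220,285). Closing here is harmless, and the opening will tell whether the pads hold the band.

Request:
send_path(offsets="0 0 0 0 0.06 | 0 0 0 0 0.03 | 0 0 0 0 0.01 | 0 0 0 0 0.01 | 0 0 0 0 0.01 | 0 0 0 0 0.01 | 0 0 0 0 0.01 | 0 0 0 0 0.01")

```text
clock: 3.85
tool_pos: [0.5761, -0.1762, 0.1641]
orientation: [180.0, -0.0, 174.5]
force: [0.4, 0.8, -0.0]
opening: 0.014
gripper_force: 0.0
```

```bash
python3 - <<'E'
from h import *
np.set_printoptions(precision=3,suppress=True)
s=snap('side'); save(s,'s3.png',(230,120,310,200),7); t=snap('top')
o=status.get_obs(); T=o['tool_pos']; print(T,o['opening'],o['joint_pos'])
P=cloud(s).reshape(-1,3); w=(np.linalg.norm(P[:,:2]-T[:2],axis=1)<.06)
for lo in np.arange(.13,.24,.01):
    q=P[w&(P[:,2]>lo)&(P[:,2]<=lo+.01)]
    if len(q): print(round(lo,2),len(q),q.min(0),q.max(0))
print('tip px',proj(s,T-[0,0,.025]))
E
```

```text
[ 0.576 -0.176  0.164] 0.0111778346616828 [  1.558  16.164 -13.296  -0.001 -60.54  -97.065]
0.13 39 [ 0.53  -0.188  0.131] [ 0.623 -0.156  0.14 ]
0.14 81 [ 0.534 -0.194  0.14 ] [ 0.623 -0.159  0.15 ]
0.15 21 [ 0.555 -0.185  0.15 ] [ 0.602 -0.162  0.154]
0.17 21 [ 0.567 -0.199  0.171] [ 0.589 -0.149  0.179]
0.18 33 [ 0.565 -0.197  0.18 ] [ 0.593 -0.148  0.189]
0.19 34 [ 0.565 -0.199  0.19 ] [ 0.589 -0.149  0.2  ]
0.2 35 [ 0.562 -0.206  0.2  ] [ 0.592 -0.145  0.21 ]
0.21 30 [ 0.563 -0.2    0.211] [ 0.59  -0.146  0.22 ]
0.22 13 [ 0.564 -0.198  0.22 ] [ 0.576 -0.149  0.226]
0.23 5 [ 0.565 -0.162  0.231] [ 0.569 -0.138  0.238]
tip px [[264.823 162.997]]
```

View pics/s3.png

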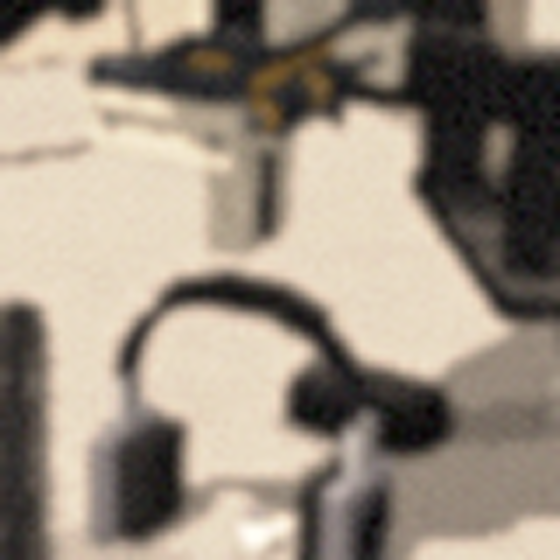

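The side crop shows the closed fingers ending at (235,250), well above the band top at (220,285). The gripper really sits about 3 cm higher than the reported TCP implies, so the height needs calibrating from the images. I measure the fingertip height more exactly.

```bash
python3 - <<'E'
from h import *
np.set_printoptions(precision=4,suppress=True)
s=snap('side'); c=-s['R'].T@s['t']; T=status.get_obs()['tool_pos']; print(T)
P=cloud(s); F=s['frame'].astype(int)
for u in(261,263,265,268,269):
    print(u,[(v,int(F[v,u].sum()/3),np.round(P[v,u,1:],3).tolist()) for v in range(149,160)])
for (u,v,y) in((262.5,155.5,-.152),(268.5,154.3,-.195)):
    r=rays(s,(u,v))[0]@s['R']; print('tip', c+r*((y-c[1])/r[1]))
E
```

```text
[ 0.5761 -0.1762  0.1641]
261 [(149, 157, [-0.157, 0.195]), (150, 155, [-0.158, 0.191]), (151, 159, [-0.161, 0.186]), (152, 156, [-0.158, 0.184]), (153, 162, [-0.157, 0.18]), (154, 167, [-0.154, 0.178]), (155, 178, [-0.159, 0.173]), (156, 207, [-0.617, -0.002]), (157, 206, [-0.594, 0.002]), (158, 167, [-0.189, 0.15]), (159, 95, [-0.178, 0.151])]
263 [(149, 156, [-0.151, 0.198]), (150, 154, [-0.151, 0.194]), (151, 159, [-0.157, 0.189]), (152, 159, [-0.158, 0.185]), (153, 160, [-0.156, 0.182]), (154, 159, [-0.151, 0.18]), (155, 169, [-0.155, 0.175]), (156, 195, [-0.619, -0.001]), (157, 202, [-0.603, 0.0]), (158, 160, [-0.574, 0.006]), (159, 101, [-0.18, 0.151])]
265 [(149, 144, [-0.158, 0.196]), (150, 146, [-0.155, 0.194]), (151, 145, [-0.159, 0.189]), (152, 143, [-0.149, 0.189]), (153, 147, [-0.161, 0.181]), (154, 149, [-0.157, 0.179]), (155, 167, [-0.159, 0.175]), (156, 195, [-0.624, -0.001]), (157, 209, [-0.603, 0.002]), (158, 190, [-0.59, 0.002]), (159, 136, [-0.18, 0.152])]
268 [(149, 73, [-0.175, 0.192]), (150, 71, [-0.187, 0.184]), (151, 75, [-0.181, 0.183]), (152, 81, [-0.182, 0.179]), (153, 105, [-0.187, 0.173]), (154, 151, [-0.645, 0.003]), (155, 193, [-0.641, -0.001]), (156, 210, [-0.622, 0.002]), (157, 218, [-0.617, -0.001]), (158, 211, [-0.597, 0.001]), (159, 172, [-0.582, 0.002])]
269 [(149, 117, [-0.186, 0.189]), (150, 113, [-0.186, 0.185]), (151, 117, [-0.187, 0.181]), (152, 128, [-0.184, 0.179]), (153, 147, [-0.66, 0.003]), (154, 181, [-0.649, 0.002]), (155, 204, [-0.635, 0.002]), (156, 214, [-0.624, 0.002]), (157, 215, [-0.618, -0.001]), (158, 214, [-0.599, 0.001]), (159, 186, [-0.586, 0.002])]
tip [ 0.5754 -0.152   0.1741]
tip [ 0.5708 -0.195   0.166 ]
```

Request:
send_path(offsets="0 0 0 0 0.088 | 0 0 0 0 0.088 | 0 0 0 0 0.088 | 0 0 0 0 0.088 | 0 0 0 0 0.088 | 0 0 0 0 0.088")

```text
clock: 4.75
tool_pos: [0.5761, -0.1762, 0.1641]
orientation: [-180.0, 0.0, 174.5]
force: [0.7, -0.4, -0.1]
opening: 0.0651
gripper_force: 0.0
```

Request:
send_path(offsets="0 0 0.025 0 0.088 | 0 0 0.05 0 0.088 | 0 0 0.05 0 0.088 | 0 0 0.05 0 0.05 | 0 0 0.05 0 0.01 | 0 0 0.05 0 0.01 | 0 0 0.05 0 0.01 | 0 0 0.05 0 0.01")

```text
clock: 5.75
tool_pos: [0.5762, -0.1762, 0.1342]
orientation: [180.0, 0.0, 174.5]
force: [-0.6, 0.0, -0.3]
opening: 0.0433
gripper_force: 0.0
```

Request:
send_path(offsets="0 0 0 0 0.01 | 0 0 0 0 0.01 | 0 0 0 0 0.01 | 0 0 0 0 0.01")

```text
clock: 6.25
tool_pos: [0.5762, -0.1762, 0.1341]
orientation: [180.0, 0.0, 174.5]
force: [-0.2, 0.5, 0.2]
opening: 0.0256
gripper_force: 30.0
```

Gripped at 25.6 mm, 30 N. Lifting straight up.

In the tool's units: -0.2 m / 0.6 = -0.3333, -0.19 m / 0.6 = -0.3167.

Request:
send_path(offsets="0 0 -0.0333 0 0.01 | 0 0 -0.0833 0 0.01 | 0 0 -0.15 0 0.01 | 0 0 -0.2167 0 0.01 | 0 0 -0.2833 0 0.01 | 0 0 -0.3167 0 0.01 | 0 0 -0.3333 0 0.01")

```text
clock: 7.12
tool_pos: [0.5762, -0.176, 0.3348]
orientation: [180.0, 0.1, 174.5]
force: [-0.5, 0.6, -2.7]
opening: 0.0256
gripper_force: 30.0
```

```bash
python3 - <<'E'
from h import *
to(.526,.276,.334,168.6)
s=snap('side'); P=cloud(s).reshape(-1,3); w=(abs(P[:,0]-.577)<.12)&(abs(P[:,1]+.177)<.08)&(P[:,2]>.14)&(P[:,2]<.3); print('cups z',np.percentile(P[w][:,2],[1,50]),w.sum())
h=s['frame'].astype(int); 
E
```

```text
shift [0.0933 0.4451 0.001 ] turn 5.89 dist 0.455 now [ 0.5762 -0.176   0.3348] [1.7997e+02 5.0000e-02 1.7449e+02] t 7.12 F [-0.5  0.6 -2.7] op 0.0256 g 30.0
cups z [0.20602932 0.24344036] 609
```

In the tool's units: 0.38 m / 0.6 = 0.6333, 0.33 m / 0.6 = 0.55, 5.9 degrees / 360 = 0.0164.

Request:
send_path(offsets="0.01 0.05 0 0.0014 0.01 | 0.0267 0.125 0 0.0028 0.01 | 0.045 0.2167 0 0.0056 0.01 | 0.0633 0.3 0 0.0083 0.01 | 0.08 0.3833 0 0.0111 0.01 | 0.0983 0.4667 0 0.0139 0.01 | 0.115 0.55 0 0.0164 0.01 | 0.1333 0.6333 0 0.0164 0.01")

```text
clock: 8.18
tool_pos: [0.532, 0.2112, 0.3327]
orientation: [-179.9, -0.1, 168.6]
force: [0.2, -0.4, -1.9]
opening: 0.0256
gripper_force: 30.0
```

Request:
send_path(offsets="0.0117 0.0567 0 0 0.01 | 0.02 0.0917 0 0 0.01 | 0.0222 0.1083 0 0 0.01 | 0.0222 0.1083 0 0 0.01 | 0.0222 0.1083 0 0 0.01")

```text
clock: 8.8
tool_pos: [0.5329, 0.2751, 0.3341]
orientation: [-180.0, -0.0, 168.5]
force: [-0.4, -0.2, -1.8]
opening: 0.0255
gripper_force: 30.0
```

```bash
python3 - <<'E'
from h import *
np.set_printoptions(precision=4,suppress=True)
d,t=to(.526,.276,.157,168.6)
s=snap('side'); save(s,'s4.png',(120,90,280,320),2.6)
T=status.get_obs()['tool_pos']
a=np.radians(-11.4); ex=np.array([np.cos(a),np.sin(a)]); ey=np.array([-ex[1],ex[0]])
for n in('side','top'):
    S=s if n=='side' else snap('top'); P=cloud(S).reshape(-1,3); L=np.c_[(P[:,:2]-T[:2])@ex,(P[:,:2]-T[:2])@ey,P[:,2]]
    w=(abs(L[:,0])<.1)&(abs(L[:,1])<.04)
    for lo,hi in((.19,.28),(.29,.34),(.335,.355)):
        q=L[w&(L[:,2]>lo)&(L[:,2]<hi)]
        if len(q): print(n,lo,len(q),'x',np.percentile(q[:,0],[1,50,99]),'y',np.percentile(q[:,1],[1,50,99]),'z',np.percentile(q[:,2],[1,99]))
    q=L[(abs(L[:,0])<.03)&(abs(L[:,1])<.06)&(L[:,2]>.14)&(L[:,2]<.17)]; 
    if len(q)>5: print(n,'bar rel x',np.median(q[:,0]),q[:,2].max(),len(q), 'y',np.percentile(q[:,1],[5,95]))
E
```

```text
shift [ 0.007  -0.0004  0.1771] turn -0.06 dist 0.177 now [0.5329 0.2751 0.3341] [-179.99   -0.    168.54] t 8.8 F [-0.4 -0.2 -1.8] op 0.0255 g 30.0
side 0.19 1069 x [-0.0751 -0.0465  0.0731] y [-0.0276  0.0119  0.0292] z [0.2045 0.2783]
side 0.29 288 x [-0.0654 -0.0407  0.0682] y [-0.0117  0.0045  0.0147] z [0.2905 0.3397]
side 0.335 223 x [-0.0426 -0.0116  0.0419] y [-0.0264  0.0102  0.0294] z [0.3356 0.3548]
side bar rel x -0.010467689692998185 0.16068231440907005 170 y [-0.0514  0.0545]
top 0.19 201 x [-0.0746 -0.0645  0.0759] y [-0.0298 -0.0138  0.025 ] z [0.2112 0.2732]
top 0.29 104 x [-0.0669 -0.0531 -0.0333] y [-0.0119 -0.0008  0.0111] z [0.2916 0.3398]
top 0.335 65 x [-0.0414 -0.0329 -0.0181] y [-0.0128  0.0017  0.0126] z [0.3376 0.3481]
top bar rel x -0.007656626427550845 0.16265623972049864 121 y [-0.0549  0.0259]
```

View pics/s4.png

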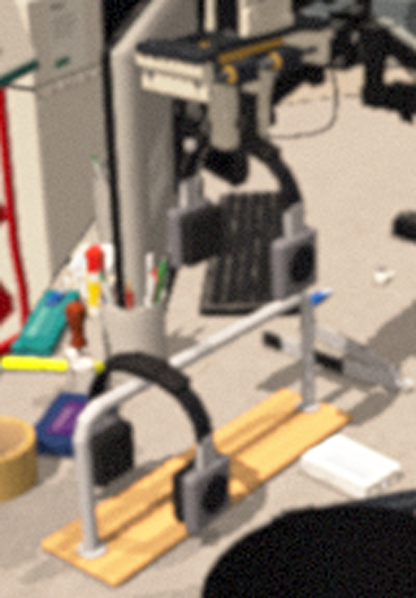

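The side crop shows the held headset at (240,210) above the free part of the bar (bar (100,400)–(310,300)), with the other headset still hanging at (150,430). It is centred on the gripper and needs about 7.5 mm along tool x to sit over the bar. Lowering in stages.

In the tool's units: 0.165 m / 0.6 = 0.275, 0.0075 m / 0.6 = 0.0125.

Request:
send_path(offsets="0.0125 0 0 0 0.01 | 0.0125 0 0.0333 0 0.01 | 0.0125 0 0.1 0 0.01 | 0.0125 0 0.1667 0 0.01 | 0.0125 0 0.2167 0 0.01 | 0.0125 0 0.2583 0 0.01 | 0.0125 0 0.275 0 0.01 | 0.0125 0 0.275 0 0.01")

```text
clock: 9.9
tool_pos: [0.5253, 0.2774, 0.1691]
orientation: [-180.0, -0.0, 168.6]
force: [0.5, 0.6, -1.5]
opening: 0.0252
gripper_force: 30.0
```

```bash
python3 - <<'E'
from h import *
np.set_printoptions(precision=4,suppress=True)
to(.526,.276,.157,168.6)
T=status.get_obs()['tool_pos']; a=np.radians(-11.4); ex=np.array([np.cos(a),np.sin(a)]); ey=np.array([-ex[1],ex[0]])
for n in('side','top'):
    S=snap(n); P=cloud(S).reshape(-1,3); L=np.c_[(P[:,:2]-T[:2])@ex,(P[:,:2]-T[:2])@ey,P[:,2]]
    for lab,y0,y1 in(('free',-.06,-.035),('free+',.035,.07),('head',-.03,.03),('hung',.1,.2)):
        for lo,hi in((.03,.12),(.145,.165),(.165,.19)):
            q=L[(abs(L[:,0])<(.1 if lab in('head','hung') else .03))&(L[:,1]>y0)&(L[:,1]<y1)&(L[:,2]>lo)&(L[:,2]<hi)]
            if len(q)>3: print(n,lab,lo,len(q),'x',np.percentile(q[:,0],[1,50,99]),'y',np.percentile(q[:,1],[1,50,99]),'z',np.percentile(q[:,2],[1,99]))
E
```

```text
shift [-0.0009 -0.0013  0.0121] turn -0.01 dist 0.012 now [0.5253 0.2774 0.1691] [-179.97   -0.01  168.59] t 9.9 F [ 0.5  0.6 -1.5] op 0.0252 g 30.0
side free 0.145 14 x [-0.0068 -0.0021  0.0044] y [-0.0596 -0.0541 -0.0453] z [0.1511 0.1599]
side free+ 0.145 55 x [-0.0078 -0.004   0.0039] y [0.0368 0.0535 0.0697] z [0.1463 0.16  ]
side head 0.03 813 x [-0.0745 -0.0563  0.0681] y [-0.0274  0.0083  0.0291] z [0.0399 0.1188]
side head 0.145 154 x [-0.0607 -0.0057  0.0618] y [-0.0128  0.005   0.0259] z [0.1456 0.1643]
side head 0.165 241 x [-0.0439 -0.0132  0.0463] y [-0.0245  0.0084  0.0292] z [0.1652 0.1891]
side hung 0.03 1028 x [-0.0785 -0.0572  0.0674] y [0.1205 0.1537 0.1768] z [0.0315 0.1179]
side hung 0.145 297 x [-0.0554 -0.006   0.0485] y [0.1032 0.1574 0.1986] z [0.1451 0.1648]
side hung 0.165 207 x [-0.041  -0.0074  0.038 ] y [0.1344 0.1517 0.162 ] z [0.1652 0.1749]
top head 0.03 171 x [-0.0741 -0.0616  0.0765] y [-0.0296 -0.0138  0.026 ] z [0.0405 0.1123]
top head 0.145 39 x [-0.0624 -0.0526 -0.0187] y [-0.0218 -0.0019  0.0109] z [0.1456 0.1641]
top head 0.165 60 x [-0.0478 -0.0348 -0.0217] y [-0.0118  0.0015  0.0131] z [0.1656 0.1855]
top hung 0.03 165 x [-0.0766 -0.0661 -0.0425] y [0.1152 0.1317 0.1647] z [0.0339 0.1166]
```

Centred over the bar to within 2 mm. Lowering the last 12 mm.

In the tool's units: 0.0115 m / 0.6 = 0.0192, 0.0105 m / 0.6 = 0.0175.

Request:
send_path(offsets="0 0 0.0067 0 0.01 | 0 0 0.0133 0 0.01 | 0 0 0.0175 0 0.01 | 0 0 0.0192 0 0.01 | 0 0 0.0192 0 0.01")

```text
clock: 10.62
tool_pos: [0.5255, 0.2775, 0.1575]
orientation: [-180.0, -0.0, 168.6]
force: [0.8, 0.2, -1.5]
opening: 0.0255
gripper_force: 30.0
```

In the tool's units: 0.001 m / 0.6 = 0.0017.

Request:
send_path(offsets="0 0 0.0017 0 0.01 | 0 0 0.0017 0 0.01")

```text
clock: 10.88
tool_pos: [0.5256, 0.2776, 0.1568]
orientation: [180.0, 0.0, 168.6]
force: [0.3, -0.7, -0.5]
opening: 0.0256
gripper_force: 30.0
```

Request:
send_path(offsets="0 0 0.0017 0 0.01 | 0 0 0.0017 0 0.01")

```text
clock: 11.12
tool_pos: [0.5257, 0.2777, 0.1566]
orientation: [180.0, 0.0, 168.6]
force: [-1.7, -0.9, 5.5]
opening: 0.0259
gripper_force: 30.0
```

Request:
send_path(offsets="0 0 0.0017 0 0.01 | 0 0 0.0017 0 0.01")

```text
clock: 11.38
tool_pos: [0.5257, 0.2777, 0.1566]
orientation: [179.9, 0.1, 168.6]
force: [-4.8, -1.4, 11.6]
opening: 0.0259
gripper_force: 30.0
```

Contact with the bar. I ease off 2 mm and open.

Units first: shifts go in shares of 0.6 m and turns go in shares of 360 degrees. So -0.002 m / 0.6 = -0.0033.

Request:
send_path(offsets="0 0 -0.0033 0 0.01 | 0 0 -0.0033 0 0.03 | 0 0 -0.0033 0 0.05 | 0 0 -0.0033 0 0.088 | 0 0 -0.0033 0 0.088 | 0 0 -0.0033 0 0.088 | 0 0 -0.0033 0 0.088 | 0 0 -0.0033 0 0.088")

```text
clock: 12.38
tool_pos: [0.5254, 0.2776, 0.1566]
orientation: [180.0, 0.0, 168.6]
force: [0.6, -0.2, -0.4]
opening: 0.084
gripper_force: 0.0
```

Request:
send_path(offsets="0 0 0 0 0.088 | 0 0 -0.0333 0 0.088 | 0 0 -0.0667 0 0.088 | 0 0 -0.1333 0 0.088 | 0 0 -0.2 0 0.088 | 0 0 -0.25 0 0.088 | 0 0 -0.25 0 0.088")

```text
clock: 13.25
tool_pos: [0.5264, 0.2782, 0.3095]
orientation: [179.8, 0.2, 168.6]
force: [0.3, 1.1, -0.5]
opening: 0.0875
gripper_force: 0.0
```

```bash
python3 - <<'E'
from h import *
np.set_printoptions(precision=4,suppress=True)
s=snap('side'); d=snap('top'); save(s,'s5.png',(120,130,290,330),3)
C=np.array([.5257,.2777]); a=np.radians(-11.4); ex=np.array([np.cos(a),np.sin(a)]); ey=np.array([-ex[1],ex[0]])
for n,S in(('side',s),('top',d)):
    P=cloud(S).reshape(-1,3); L=np.c_[(P[:,:2]-C)@ex,(P[:,:2]-C)@ey,P[:,2]]
    for lab,y0,y1 in(('head',-.05,.05),('hung',.1,.2)):
        for lo,hi in((.02,.12),(.162,.19)):
            q=L[(abs(L[:,0])<.1)&(L[:,1]>y0)&(L[:,1]<y1)&(L[:,2]>lo)&(L[:,2]<hi)]
            if len(q)>3: print(n,lab,lo,len(q),'x',np.percentile(q[:,0],[1,50,99]),'y',np.percentile(q[:,1],[1,50,99]),'z',np.percentile(q[:,2],[1,99]))
# earbud: white blob in side and top
for n,S,z in(('side',s,.008),('top',d,.008)):
    u0,v0=proj(S,[[.575,-.176,.01]])[0].astype(int); F=S['frame'][v0-25:v0+25,u0-25:u0+25].astype(int); cv2.imwrite('pics/e_%s.png'%n,cv2.resize(F[:,:,::-1].astype(np.uint8),None,fx=8,fy=8,interpolation=cv2.INTER_CUBIC)); print(n,'crop origin',u0-25,v0-25)
im=np.hstack([cv2.imread('pics/e_side.png'),cv2.imread('pics/e_top.png')]); cv2.imwrite('pics/e.png',im)
E
```

```text
side head 0.02 881 x [-0.0867 -0.0611  0.0695] y [-0.0298  0.0069  0.0302] z [0.0204 0.1173]
side head 0.162 203 x [-0.0399 -0.0058  0.043 ] y [-0.0107  0.0073  0.0147] z [0.1623 0.1753]
side hung 0.02 1055 x [-0.0792 -0.0579  0.0662] y [0.1195 0.1534 0.1764] z [0.0273 0.1172]
side hung 0.162 263 x [-0.0448 -0.0101  0.0403] y [0.1341 0.1523 0.1619] z [0.1623 0.1752]
top head 0.02 186 x [-0.0969 -0.0685 -0.0435] y [-0.0451 -0.0125  0.0274] z [0.0201 0.1189]
top head 0.162 118 x [-0.0418 -0.0178  0.016 ] y [-0.0131  0.0009  0.0129] z [0.1622 0.1769]
top hung 0.02 171 x [-0.077 -0.066 -0.042] y [0.1144 0.132  0.1676] z [0.0277 0.1176]
top hung 0.162 100 x [-0.0426 -0.0206 -0.0035] y [0.1322 0.1441 0.1574] z [0.1628 0.176 ]
side crop origin 239 172
top crop origin 294 154
```

View pics/e.png

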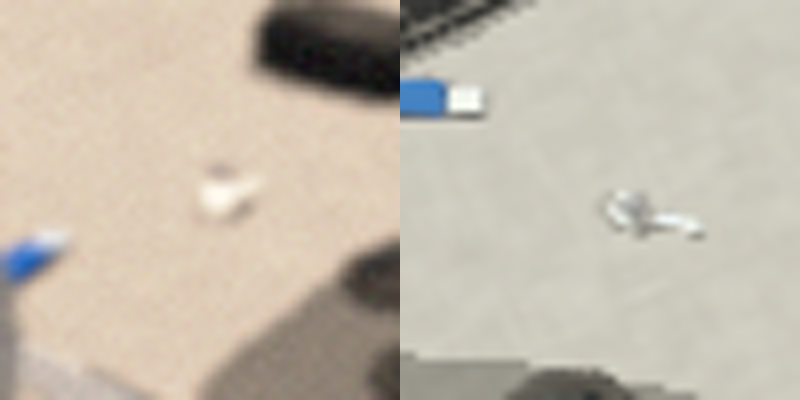

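The joined crop shows the earbud: in the side view (left) its body is at (222,195) with the stem going right/up to (262,180). In the top view (right) the body is at (630,212) with the stem to (702,234), pointing mainly along -y. The headset is hung and released, level with the other one. Next I measure the earbud's pose and the tongs and mouse positions precisely.

```bash
python3 - <<'E'
from h import *
np.set_printoptions(precision=4,suppress=True)
s=snap('side'); t=snap('top')
for n,S in(('top',t),('side',s)):
    u0,v0=proj(S,[[.575,-.176,.01]])[0].astype(int)
    F=S['frame'].astype(float)[v0-14:v0+14,u0-14:u0+14]; bg=np.median(F.reshape(-1,3),0); D=np.abs(F-bg).sum(2); M=D>(55 if n=='top' else 75)
    k,lab,st,ce=cv2.connectedComponentsWithStats(M.astype(np.uint8),connectivity=8); i=1+st[1:,4].argmax(); v,u=np.nonzero(lab==i); w=D[v,u]
    X=plane(S,np.c_[u+u0-14,v+v0-14],.006)[:,:2]; m=np.average(X,axis=0,weights=w); vals,vec=np.linalg.eigh(np.cov((X-m).T,aweights=w)); e=vec[:,1]; q=(X-m)@e; print(n,len(u),'mean',m,'axis deg',np.degrees(np.arctan2(e[1],e[0])),'ext',q.min(),q.max(),'ends',m+q.min()*e,m+q.max()*e,'width',np.sqrt(vals))
    if n=='top':
        for r in D.astype(int)[6:22,4:28]: print(' '.join('%3d'%x for x in r))
        print('origin',u0-14+4,v0-14+6)
print('body(322.7,180.6) ->',plane(t,[(322.7,180.6)],.012),'stem end',plane(t,[(331.6,183.3)],.004))
print('side body',plane(s,[(239+222/8,172+197/8)],.008),'stem end',plane(s,[(239+262/8,172+180/8)],.004))
P=cloud(t)
def box(c,r,lo,hi,n):
    w=(abs(P[...,0]-c[0])<r[0])&(abs(P[...,1]-c[1])<r[1])&(P[...,2]>lo)&(P[...,2]<hi); q=P[w][:,:2]; print(n,len(q),cv2.boxPoints(cv2.minAreaRect(q.astype(np.float32))).tolist(),np.percentile(P[w][:,2],95))
box((.58,-.31),(.08,.07),.008,.06,'mouse')
box((.61,-.1),(.05,.05),.005,.03,'usb')
save(t,'tg.png',(235,150,345,232),7)
E
```

```text
top 33 mean [ 0.5683 -0.1956] axis deg 77.70683159683335 ext -0.022927101640064045 0.02085002030969249 ends [ 0.5634 -0.218 ] [ 0.5727 -0.1752] width [0.0043 0.0115]
  8   3  10   8   8   8   8   8   8   9   8   5   5   1   3   1   4   5   3   0   0   0   0   1
  2   4   2   7   3   5   6   2   2   2   5   4   5   1   4   7   8  13   8   2   5   2   4   8
  4   8   7   8   8   5   3   9  10   6   2   1   0   2   7  11   8   7   2   2   1   6  11  11
  1   1   7   1   5   1   5   9  11   1   8   5   2   5   7   9   1   1   6   6   6  11  18  14
  6   5   9   7   2   0   4   7   5   5   9   4   5  10   6   8   7   4   7  11  11  10  11   8
  8   5   4  10   7   2   0   4   4   4   4   8  11  12   6   5   6   2   2  11  14  10   6   5
  7   4   1   4   4   2   1   3   7  10   2   1  18  13   2   5   7  10   7  13   8   2   4   2
  5   2   4   6   3   6   6   4   7   1  35  47  76  34  49  68   3  16   4   0   2   0   0   2
  8   3   2   5   4   1   7   7   5  30  47  24  40  64  78 111  23   9   4   1   3   4   4   4
  8   6   1   0   4   1   8   7   4  27  60  74  29  86 164 117  81   
[... 656 characters left out ...]
100.2743862284485 ext -0.008873540146205004 0.011531566370730082 ends [ 0.5786 -0.2061] [ 0.5749 -0.186 ] width [0.0033 0.0074]
body(322.7,180.6) -> [[ 0.5689 -0.1874  0.012 ]] stem end [[ 0.5603 -0.2199  0.004 ]]
side body [[ 0.5702 -0.1874  0.008 ]] stem end [[ 0.5644 -0.2215  0.004 ]]
mouse 312 [[0.48423534631729126, -0.35412925481796265], [0.6060683131217957, -0.4146696925163269], [0.6335347294807434, -0.35939574241638184], [0.511701762676239, -0.2988553047180176]] 0.03759311551336754
usb 152 [[0.5689840316772461, -0.05103490501642227], [0.5694923400878906, -0.13450665771961212], [0.6599822044372559, -0.13395559787750244], [0.6594738960266113, -0.050483837723731995]] 0.026437880804159732
```

View pics/tg.png

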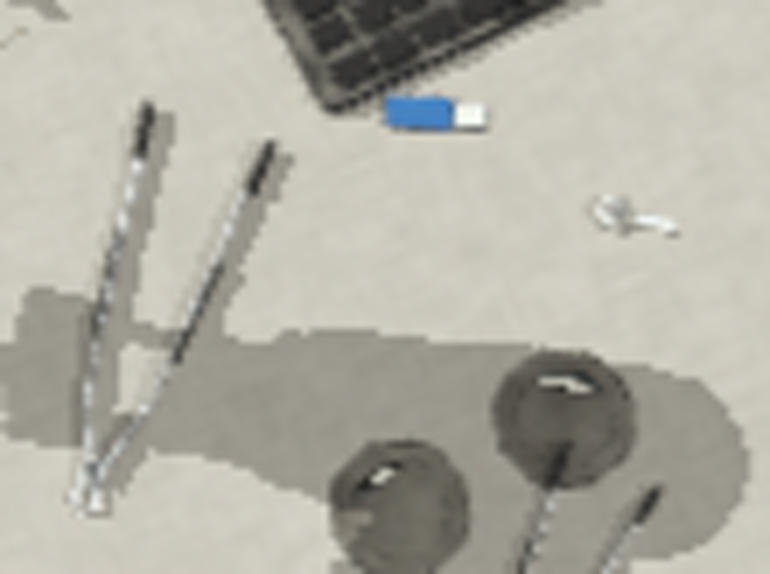

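The crop shows the large tongs with hinge (88,495) and jaw ends (148,103)/(270,143), the usb stick at (385–487,97–130), and the earbud body at (612,213) with its stem to (675,230). The mouse blocks approaching with the tongs from the stem side. I will come from the +y side instead, with tongs yaw about -90°, so the stem points out past the jaws. I compute the grip poses and the usb clearance.

```bash
cat > tg.py <<'E'
from h import *
np.set_printoptions(precision=4,suppress=True)
t=snap('top'); s=snap('side'); P=cloud(t)
k=lambda x,y:((x+.5)/7-.5+235,(y+.5)/7-.5+150)
X=plane(t,[k(148,103),k(270,143),k(140,156),k(252,195),k(88,500)],.018)[:,:2]
tm=(X[0]+X[1])/2; pm=(X[2]+X[3])/2; v=tm-X[4]; v/=np.linalg.norm(v)
print('tips',X[:2].ravel(),'mid',tm,'padback mid',pm,'hinge end',X[4],'yaw',np.degrees(np.arctan2(v[1],v[0])),'origin',tm-.096*v,'gap',np.linalg.norm(X[0]-X[1]))
w=(P[...,2]>.012)&(P[...,2]<.03)&(P[...,0]>.41)&(P[...,0]<.64)&(P[...,1]>-.03)&(P[...,1]<.1); q=P[w][:,:2]; a=(q-X[4])@v; b=(q-X[4])@np.array([-v[1],v[0]])
print('arms: dist from hinge -> lateral')
for lo in np.arange(0,.22,.03):
    m=(a>=lo)&(a<lo+.03); 
    if m.sum(): L=b[m]; print(round(lo,2),m.sum(),'left',L[L>0].mean() if (L>0).any() else None,'right',L[L<0].mean() if (L<0).any() else None)
print('a range',a.min(),a.max())
for n,S in(('top',t),('side',s)):
    h=cv2.cvtColor(S['frame'],cv2.COLOR_RGB2HSV); u0,v0=proj(S,[[.61,-.11,.009]])[0].astype(int); M=np.zeros((384,512),bool); M[v0-20:v0+20,u0-25:u0+25]=1; M&=(h[...,0]>95)&(h[...,0]<125)&(h[...,1]>110); v_,u_=np.nonzero(M)
    if len(v_): Y=plane(S,np.c_[u_,v_],.009); print(n,'usb blue x',Y[:,0].min(),Y[:,0].max(),'y',Y[:,1].min(),Y[:,1].max())
print('earbud top',plane(t,[(321.7,180.5)],.01),'side',plane(s,[(239+222.5/8-.5,172+197.5/8-.5)],.008))
E
python3 tg.py; python3 -c "
from h import *
to(.526,.047,.2,-18)"
```

```text
tips [ 0.6308  0.0501  0.6089 -0.0117] mid [0.6199 0.0192] padback mid [0.5925 0.0263] hinge end [0.4276 0.0828] yaw -18.2996690458866 origin [0.5287 0.0493] gap 0.06556780048872696
arms: dist from hinge -> lateral
0.0 20 left 0.004996694177050273 right -0.0025721966060872096
0.03 15 left 0.014486379377193924 right -0.011373898808147728
0.06 15 left 0.020949316877000607 right -0.01686511050818533
0.09 24 left 0.024301347133166153 right -0.021929649564753937
0.12 13 left 0.026390393894277123 right -0.023976214740673317
0.15 16 left 0.028405888893424845 right -0.027666056719767268
0.18 22 left 0.03216543090421666 right -0.03149061192042013
a range -0.007287573566115688 0.20358069930452102
top usb blue x 0.6208349930605104 0.6323625272172332 y -0.10527989338704208 -0.072877090401473
side usb blue x 0.6184943588167167 0.6290735998719321 y -0.0988171402194391 -0.07356412336624207
earbud top [[ 0.5698 -0.1841  0.01  ]] side [[ 0.5731 -0.1903  0.008 ]]
shift [-0.0466 -0.2255  0.1058] turn -173.41 dist 0.253 now [0.5251 0.2773 0.3055] [-1.7992e+02 -6.0000e-02  1.6859e+02] t 13.55 F [0.1 1.5 0. ] op 0.0876 g 0.0
```

In the tool's units: -0.223 m / 0.6 = -0.3717, -0.21 m / 0.6 = -0.35, -80 degrees / 360 = -0.2222.

Request:
send_path(offsets="-0.0067 -0.05 0 -0.0278 0.088 | -0.0167 -0.1 0 -0.0556 0.088 | -0.0267 -0.15 0 -0.0833 0.088 | -0.0367 -0.2 0 -0.1111 0.088 | -0.05 -0.25 0 -0.1389 0.088 | -0.06 -0.3 0 -0.1667 0.088 | -0.07 -0.35 0 -0.1944 0.088 | -0.0817 -0.3717 0 -0.2222 0.088")

```text
clock: 14.55
tool_pos: [0.5289, 0.0478, 0.3062]
orientation: [180.0, -0.0, -111.1]
force: [0.3, 0.3, 0.9]
opening: 0.0876
gripper_force: 0.0
```

Request:
send_path(offsets="0 0 0 -0.0278 0.088 | 0 0 0 -0.0556 0.088 | 0 0 0.0167 -0.0833 0.088 | 0 0 0.0333 -0.1111 0.088 | 0 0 0.05 -0.1389 0.088 | 0 0 0.0667 -0.1667 0.088 | 0 0 0.0833 -0.1944 0.088 | 0 0 0.1 -0.2222 0.088")

```text
clock: 15.55
tool_pos: [0.5291, 0.0491, 0.2456]
orientation: [179.9, 0.0, -31.1]
force: [-0.2, -0.1, -0.3]
opening: 0.0877
gripper_force: 0.0
```

```bash
python3 -c "
from h import *
to(.529,.050,.1,-18.2); print(status.get_obs()['joint_pos'])"
```

```text
shift [-0.0004 -0.0008  0.1456] turn -12.88 dist 0.146 now [0.5291 0.0491 0.2456] [ 1.7994e+02  4.0000e-02 -3.1080e+01] t 15.55 F [-0.2 -0.1 -0.3] op 0.0877 g 0.0
[ 2.64647813e+01  6.05675334e+00 -1.50447441e+01 -9.98717589e-04
 -6.89644337e+01  3.24585853e+01]
```

In the tool's units: 0.195 m / 0.6 = 0.325, 0.18 m / 0.6 = 0.3, -12.9 degrees / 360 = -0.0358.

Request:
send_path(offsets="0 -0.0017 0.05 -0.0222 0.088 | 0 -0.0017 0.1333 -0.0358 0.088 | 0 -0.0017 0.2167 -0.0358 0.088 | 0 -0.0017 0.3 -0.0358 0.088 | 0 -0.0017 0.325 -0.0358 0.088 | 0 -0.0017 0.325 -0.0358 0.088")

```text
clock: 16.3
tool_pos: [0.5297, 0.0499, 0.0513]
orientation: [179.9, 0.1, -18.5]
force: [1.4, 0.3, 0.4]
opening: 0.0879
gripper_force: 0.0
```

```bash
python3 - <<'E'
from h import *
np.set_printoptions(precision=4,suppress=True)
to(.529,.050,.003,-18.2)
s=snap('side'); P=cloud(s); T=status.get_obs()['tool_pos']; L=P.reshape(-1,3)-[T[0],T[1],0]; a=np.radians(-18.2); ex=np.array([np.cos(a),np.sin(a)]); ey=np.array([-ex[1],ex[0]]); A=L[:,:2]@ex; B=L[:,:2]@ey
for lo in np.arange(.03,.14,.006):
    m=(abs(A)<.04)&(abs(B)<.09)&(L[:,2]>=lo)&(L[:,2]<lo+.006)
    if m.sum(): print(round(lo,3),m.sum(),'A',np.percentile(A[m],[2,50,98]),'B',np.percentile(B[m],[2,98]))
E
```

```text
shift [-0.0007  0.0001  0.0483] turn -0.29 dist 0.048 now [0.5297 0.0499 0.0513] [179.91   0.07 -18.49] t 16.3 F [1.4 0.3 0.4] op 0.0879 g 0.0
0.054 2 A [-0.0034 -0.0001  0.0033] B [-0.0498 -0.0437]
0.06 15 A [-0.0106 -0.0017  0.0086] B [-0.0541  0.0594]
0.066 24 A [-0.0139 -0.0075  0.0127] B [-0.0558  0.06  ]
0.072 21 A [-0.0104 -0.0034  0.011 ] B [-0.0561  0.0597]
0.078 19 A [-0.0127 -0.0036  0.0101] B [-0.0538  0.0606]
0.084 20 A [-0.0112 -0.0047  0.0091] B [-0.0582  0.0628]
0.09 23 A [-0.0119 -0.0058  0.0112] B [-0.0597  0.0646]
0.096 18 A [-0.013  -0.0079  0.0079] B [-0.0584  0.0522]
0.102 22 A [-0.0127 -0.0081  0.0088] B [-0.0582  0.0549]
0.108 15 A [-0.0118 -0.0082  0.0071] B [-0.0639 -0.0441]
0.114 11 A [-0.0135 -0.0088  0.0129] B [-0.0599 -0.0416]
0.12 13 A [-0.03   -0.0012  0.0289] B [-0.0815  0.0876]
0.126 62 A [-0.0386 -0.0046  0.0384] B [-0.0808  0.0897]
0.132 81 A [-0.0397 -0.0296  0.0333] B [-0.0828  0.0896]
0.138 118 A [-0.0395 -0.0294  0.0237] B [-0.0753  0.0893]
```

In the tool's units: 0.048 m / 0.6 = 0.08, 0.044 m / 0.6 = 0.0733.

Request:
send_path(offsets="0 0 0.0333 0 0.088 | 0 0 0.0583 0 0.088 | 0 0 0.0733 0 0.088 | 0 0 0.08 0 0.088 | 0 0 0.08 0 0.07 | 0 0 0.08 0 0.05 | 0 0 0.08 0 0.04 | 0 0 0.08 0 0.04")

```text
clock: 17.35
tool_pos: [0.53, 0.0502, 0.0038]
orientation: [-180.0, -0.0, -18.5]
force: [0.5, -0.3, -0.7]
opening: 0.0534
gripper_force: 0.2
```

Request:
send_path(offsets="0 0 0 0 0.04 | 0 0 0 0 0.04 | 0 0 0 0 0.04 | 0 0 0 0 0.04")

```text
clock: 17.85
tool_pos: [0.5301, 0.0502, 0.0037]
orientation: [-180.0, -0.0, -18.5]
force: [0.7, 0.2, 3.8]
opening: 0.04
gripper_force: 4.6
```

In the tool's units: -0.1 m / 0.6 = -0.1667, -0.09 m / 0.6 = -0.15.

Request:
send_path(offsets="0 0 -0.0083 0 0.04 | 0 0 -0.025 0 0.04 | 0 0 -0.05 0 0.04 | 0 0 -0.0833 0 0.04 | 0 0 -0.1167 0 0.04 | 0 0 -0.15 0 0.04 | 0 0 -0.1667 0 0.04 | 0 0 -0.1667 0 0.04")

```text
clock: 18.85
tool_pos: [0.5303, 0.0504, 0.1046]
orientation: [-179.9, -0.1, -18.5]
force: [-0.2, -0.4, -0.6]
opening: 0.0399
gripper_force: 3.4
```

```bash
cat > ck.py <<'E'
from h import *
np.set_printoptions(precision=4,suppress=True)
o=status.get_obs(); T=o['tool_pos']; a=np.radians(o['orientation'][2]); ex=np.array([np.cos(a),np.sin(a)]); ey=np.array([-ex[1],ex[0]])
print(T,o['orientation'],o['opening'],o['gripper_force'],o['force'])
for n in('side','top'):
    S=snap(n); P=cloud(S).reshape(-1,3); L=np.c_[(P[:,:2]-T[:2])@ex,(P[:,:2]-T[:2])@ey,P[:,2]]
    for x0,x1 in((-.12,-.08),(-.08,-.05),(-.05,-.02),(.02,.045),(.045,.066),(.066,.085),(.085,.102)):
        q=L[(L[:,0]>x0)&(L[:,0]<x1)&(abs(L[:,1])<.04)&(L[:,2]>T[2]-.03)&(L[:,2]<T[2]+.035)]
        if len(q)>2: 
            y=q[:,1]; print(n,x0,len(q),'xmax',q[:,0].max(),'y',np.percentile(y,[2,98]),'L',y[y>0].mean() if (y>0).any() else 0,'R',y[y<0].mean() if (y<0).any() else 0,'z',np.percentile(q[:,2],[2,50,98]))
E
python3 ck.py
```

```text
[0.5303 0.0504 0.1046] [-179.9181   -0.0819  -18.506 ] 0.039869735520636274 3.351022299448232 [-0.1838 -0.4267 -0.5901]
side -0.12 60 xmax -0.08150755533710966 y [-0.0033  0.0103] L 0.005638219648132587 R -0.002025389182142643 z [0.1022 0.1127 0.1225]
side -0.08 73 xmax -0.050361569981191866 y [-0.0121  0.0182] L 0.012025917931572752 R -0.008885077546274925 z [0.1028 0.1138 0.1206]
side -0.05 83 xmax -0.020069177262439102 y [-0.0164  0.0209] L 0.01687743995160153 R -0.013299936067225302 z [0.1037 0.1126 0.122 ]
side 0.02 28 xmax 0.044866623457067614 y [-0.0193  0.022 ] L 0.01940211777620569 R -0.017125000080216835 z [0.1027 0.1115 0.1216]
side 0.045 31 xmax 0.0658951435042673 y [-0.0139  0.0233] L 0.01847241656446581 R -0.014042917853088394 z [0.1031 0.1119 0.121 ]
side 0.066 40 xmax 0.08442002963871535 y [-0.0207  0.0264] L 0.021943010822273783 R -0.018392847777861886 z [0.1043 0.1108 0.1208]
side 0.085 28 xmax 0.09870735626347386 y [-0.0224  0.0258] L 0.022989223947346694 R -0.020403751075584724 z [0.1042 0.1111 0.1226]
top -0.12 34 xmax -0.08102273989406228 y [-0.0058  0.0077] L 0.00440636805068301 R -0.0033290650114493623 z [0.1046 0.1146 0.124 ]
top -0.08 17 xmax -0.050300937621916925 y [-0.0126  0.0132] L 0.011309313032270518 R -0.009748377764504507 z [0.1031 0.1175 0.1215]
top -0.05 22 xmax -0.021982104025624324 y [-0.0171  0.0186] L 0.015878802685361845 R -0.014417234724891266 z [0.1058 0.1165 0.1212]
```

```bash
python3 -c "
from h import *
to(.574,-.103,.105,-92)"
```

```text
shift [ 0.0908  0.1309 -0.0019] turn 73.48 dist 0.159 now [0.5294 0.05   0.1032] [ 1.7999e+02  3.0000e-02 -1.8520e+01] t 18.95 F [-0.1  0.2 -1.9] op 0.0397 g 3.4
```

In the tool's units: 0.131 m / 0.6 = 0.2183, 0.115 m / 0.6 = 0.1917, 71 degrees / 360 = 0.1972.

Request:
send_path(offsets="0.0183 0.0267 0 0.0222 0.04 | 0.0383 0.055 0 0.0472 0.04 | 0.0567 0.0817 0 0.0722 0.04 | 0.075 0.1083 0 0.0972 0.04 | 0.095 0.1367 0 0.1222 0.04 | 0.1133 0.1633 0 0.1472 0.04 | 0.1333 0.1917 0 0.1722 0.04 | 0.1513 0.2183 0 0.1972 0.04")

```text
clock: 19.95
tool_pos: [0.5739, -0.1036, 0.1023]
orientation: [179.9, -0.0, -89.8]
force: [-0.1, -0.7, -0.4]
opening: 0.0401
gripper_force: 3.4
```

Request:
send_path(offsets="0 0 0 0.0069 0.04 | 0 0 0 0.0069 0.04 | 0 0 0 0.0069 0.04")

```text
clock: 20.32
tool_pos: [0.574, -0.1028, 0.1029]
orientation: [179.9, -0.0, -91.9]
force: [-0.2, 0.3, -0.7]
opening: 0.0403
gripper_force: 3.4
```

```bash
python3 ck.py && python3 - <<'E'
from h import *
np.set_printoptions(precision=4,suppress=True)
for n,z in(('side',.007),('top',.01)):
    S=snap(n); u0,v0=proj(S,[[.571,-.19,.01]])[0].astype(int); F=S['frame'].astype(float)[v0-9:v0+9,u0-9:u0+14]; 
    M=(F.min(2)>(205 if n=='top' else 215)).astype(np.uint8); v,u=np.nonzero(M); X=plane(S,np.c_[u+u0-9,v+v0-9],z); print(n,len(u),X.min(0),X.max(0),X.mean(0)); print(F.min(2).astype(int) if n=='top' else '')
E
```

```text
[ 0.574  -0.1028  0.1029] [179.9378  -0.0072 -91.9329] 0.0403369465655741 3.3508547648762033 [-0.2473  0.2936 -0.7159]
side -0.12 43 xmax -0.08214163316581942 y [-0.0066  0.0086] L 0.0038610939822459234 R -0.003621419835379976 z [0.1021 0.1122 0.1216]
side -0.08 42 xmax -0.052151561932749335 y [-0.0144  0.0133] L 0.012248631611255417 R -0.009051545142640314 z [0.0996 0.1128 0.1205]
side -0.05 45 xmax -0.02025528988122035 y [-0.0183  0.019 ] L 0.01685534724579689 R -0.013643022377022727 z [0.1005 0.111  0.1196]
side 0.02 15 xmax 0.04199890082757865 y [0.0162 0.0213] L 0.018320856379814725 R 0 z [0.104  0.1099 0.1179]
side 0.045 26 xmax 0.06573994359495934 y [-0.0231  0.0219] L 0.018708570856394446 R -0.018765469833650374 z [0.1021 0.1111 0.1199]
side 0.066 18 xmax 0.0824326453353584 y [-0.0247  0.02  ] L
[... 2177 characters left out ...]
149 150 151 152 152]
 [ 57  58  97 188 201 201 180 163 166 159 138 141 154 179 170 180 194 179
  159 151 149 150 149]
 [ 62  63 100 189 200 201 201 202 202 170 153 152 192 202 171 152 142 147
  153 150 148 148 149]
 [ 71  83 133 195 204 202 203 206 205 171 153 152 189 202 172 152 150 149
  151 151 148 148 149]
 [144 172 197 204 204 203 203 204 204 170 152 152 157 193 175 151 148 149
  150 151 149 149 150]
 [164 193 199 200 200 198 200 201 199 166 149 150 189 199 201 171 150 149
  150 150 148 148 147]
 [ 80  84 121 146 151 170 188 194 195 165 150 149 186 195 197 169 152 152
  150 149 148 148 148]
 [ 59  59  59 101 143 149 146 148 151 150 149 148 150 150 153 150 151 150
  148 150 152 151 151]]
```

Request:
send_path(offsets="0 -0.0025 0.0333 0 0.04 | 0 -0.0025 0.075 0 0.04 | 0 -0.0025 0.1083 0 0.04 | 0 -0.0025 0.1333 0 0.04 | 0 -0.0025 0.15 0 0.04 | 0 -0.0025 0.1583 0 0.04 | 0 -0.0025 0.1625 0 0.04 | 0 -0.0025 0.1625 0 0.04")

```text
clock: 21.52
tool_pos: [0.5762, -0.103, 0.0063]
orientation: [-180.0, 0.0, -92.0]
force: [0.5, -0.2, -1.0]
opening: 0.0396
gripper_force: 3.4
```

```bash
python3 - <<'E'
from h import *
np.set_printoptions(precision=4,suppress=True,linewidth=200)
to(.574,-.103,.004,-92)
o=status.get_obs();T=o['tool_pos']; a=np.radians(o['orientation'][2]); ex=np.array([np.cos(a),np.sin(a)]); ey=np.array([-ex[1],ex[0]])
for n in('top','side'):
    S=snap(n); P=cloud(S)
    u0,v0=proj(S,[[.571,-.19,.01]])[0].astype(int); print(n); print(S['frame'].min(2)[v0-10:v0+12,u0-12:u0+16])
    L=np.c_[(P.reshape(-1,3)[:,:2]-T[:2])@ex,(P.reshape(-1,3)[:,:2]-T[:2])@ey,P.reshape(-1,3)[:,2]]
    q=L[(L[:,0]>.066)&(L[:,0]<.125)&(abs(L[:,1])<.04)&(L[:,2]>.005)&(L[:,2]<.03)]; H,_,_=np.histogram2d(q[:,1],q[:,0],[np.arange(-.04,.041,.004),np.arange(.066,.126,.006)]); print(H.astype(int))
E
```

```text
shift [0.0001 0.0022 0.0023] turn -0.0 dist 0.003 now [ 0.5762 -0.103   0.0063] [-179.97    0.    -92.  ] t 21.52 F [ 0.5 -0.2 -1. ] op 0.0396 g 3.4
top
[[114 113 127 160 144 121  87  54 116 145 151 153 153 151 151 151 151 151 151 190 202 202 199 197 202 204 202 201]
 [115 107  93  76  72  52  42  72 138 151 151 153 153 152 153 154 154 153 152 153 153 154 153 151 185 197 198 199]
 [ 53  44  41  42  42  41  48 111 141 146 145 147 148 148 149 152 153 152 150 152 154 155 155 153 150 152 152 151]
 [ 39  41  41  41  41  48 101  96  65  52  53  58  50  47  48  96 143 152 151 154 157 156 156 153 149 149 150 151]
 [ 41  41  42  41  41  80 171 139  68  40  42  43  43  45  47 117 149 154 154 156 159 157 154 151 147 148 151 152]
 [ 42  41  42  44  56 112 122 100  81  77  82  83  93  95 104 143 154 155 156 156 156 155 152 151 151 150 153 153]
 [ 41  41  50  80 123 149 154 154 154 155 156 156 155 154 155 152 153 156 157 155 154 155 154 154 154 151 151 150]

[... 4403 characters left out ...]
129 126 133 129 134 126 133 130 131 129 131 114]
 [168 185 176 143  89  64  94 150 167 160 137 132 140 137 129 131 128 129 128 131 130 132 131 128 130 131 120 111]
 [187 172 152 108  58  37  68 111 133 135 131 134 129 131 130 126 125 130 126 131 128 130 130 128 132 127 117  96]]
[[0 0 0 0 0 0 0 0 0]
 [0 0 0 0 0 0 0 0 0]
 [0 0 0 0 0 0 0 0 0]
 [0 2 0 0 1 0 0 0 0]
 [1 3 4 3 1 2 0 0 0]
 [4 1 0 0 0 0 0 0 0]
 [0 1 0 0 0 0 0 0 0]
 [0 0 0 0 0 0 0 0 0]
 [0 1 0 1 0 0 0 0 0]
 [0 0 0 0 0 0 0 0 0]
 [0 0 0 0 0 0 0 0 0]
 [0 0 0 0 0 0 0 0 0]
 [0 0 0 0 0 0 0 0 0]
 [0 0 0 0 0 0 0 0 0]
 [1 1 0 0 0 0 0 0 0]
 [2 0 0 0 0 0 0 0 0]
 [0 0 0 0 0 0 0 0 0]
 [0 0 0 0 0 0 0 0 0]
 [0 0 0 0 0 0 0 0 0]
 [0 0 0 0 0 0 0 0 0]]
```

In the top pixels, the dark jaw pads lie on either side of the earbud body, with the body centred along and between them and the stem running out past the tips. Closing now.

In the tool's units: 0.0015 m / 0.6 = 0.0025.

Request:
send_path(offsets="0 0 0.0025 0 0.038 | 0 0 0.0025 0 0.036 | 0 0 0.0025 0 0.034 | 0 0 0.0025 0 0.032 | 0 0 0.0025 0 0.030 | 0 0 0.0025 0 0.028 | 0 0 0.0025 0 0.026 | 0 0 0.0025 0 0.026")

```text
clock: 22.62
tool_pos: [0.5759, -0.103, 0.0046]
orientation: [-180.0, -0.0, -92.0]
force: [0.1, -0.3, -1.2]
opening: 0.0288
gripper_force: 29.9
```

Request:
send_path(offsets="0 0 0 0 0.026 | 0 0 0 0 0.026 | 0 0 0 0 0.026 | 0 0 0 0 0.026")

```text
clock: 23.12
tool_pos: [0.5759, -0.103, 0.0046]
orientation: [-180.0, 0.0, -92.0]
force: [-0.4, 0.6, -1.4]
opening: 0.0291
gripper_force: 29.9
```

The grip stopped at 29 mm at full force, so the earbud is clamped. Lifting gently by 0.205 m.

In the tool's units: -0.12 m / 0.6 = -0.2, -0.1 m / 0.6 = -0.1667.

Request:
send_path(offsets="0 0 -0.0067 0 0.026 | 0 0 -0.02 0 0.026 | 0 0 -0.0417 0 0.026 | 0 0 -0.0667 0 0.026 | 0 0 -0.1 0 0.026 | 0 0 -0.1333 0 0.026 | 0 0 -0.1667 0 0.026 | 0 0 -0.2 0 0.026")

```text
clock: 24.12
tool_pos: [0.576, -0.103, 0.1265]
orientation: [-179.9, 0.0, -92.0]
force: [-0.1, 0.6, -1.8]
opening: 0.0291
gripper_force: 29.9
```

Request:
send_path(offsets="0 0 -0.0333 0 0.026 | 0 0 -0.0667 0 0.026 | 0 0 -0.1 0 0.026 | 0 0 -0.125 0 0.026 | 0 0 -0.1383 0 0.026 | 0 0 -0.1417 0 0.026 | 0 0 -0.1417 0 0.026 | 0 0 -0.1417 0 0.026")

```text
clock: 25.12
tool_pos: [0.5756, -0.103, 0.2088]
orientation: [179.9, -0.0, -92.0]
force: [0.1, 0.1, -1.4]
opening: 0.029
gripper_force: 29.9
```

```bash
python3 ck.py && python3 - <<'E'
from h import *
np.set_printoptions(precision=3,suppress=True,linewidth=200)
T=status.get_obs()['tool_pos']
for n in('top','side'):
    S=snap(n); P=cloud(S)
    X=[T[0]-.003,T[1]-.083,T[2]+.01]; u0,v0=proj(S,X)[0].astype(int); print(n,'jaws'); print(S['frame'].min(2)[v0-9:v0+9,u0-12:u0+16])
    p=proj(S,[.571,-.187,.01])[0].astype(int); print('desk spot max/min',S['frame'].min(2)[p[1]-4:p[1]+5,p[0]-5:p[0]+10].max(),S['frame'].min(2)[p[1]-4:p[1]+5,p[0]-5:p[0]+10].min(),p,(u0,v0))
E
```

```text
[ 0.5756 -0.103   0.2088] [179.9242  -0.0049 -92.0113] 0.02904733628815017 29.947055876255035 [ 0.147   0.1036 -1.441 ]
side -0.12 49 xmax -0.08075649904755727 y [-0.0069  0.0079] L 0.0039046760554119534 R -0.0033900354671468486 z [0.2077 0.2181 0.2285]
side -0.08 39 xmax -0.05007922447347477 y [-0.0118  0.0135] L 0.010959213631944898 R -0.007708859386788977 z [0.2077 0.2184 0.2255]
side -0.05 44 xmax -0.021632573571798704 y [-0.0146  0.0138] L 0.012400841038301448 R -0.010400554446025919 z [0.2069 0.217  0.2257]
side 0.02 14 xmax 0.03963172372548954 y [0.0098 0.0128] L 0.011453787400973817 R 0 z [0.2112 0.2176 0.2247]
side 0.045 7 xmax 0.062112357541996115 y [-0.0152 -0.0095] L 0 R -0.011188753924679279 z [0.2112 0.2211 0.2245]
side 0.066 25 xmax 0.08383202598659842 y [-0.0159 -0.0009] L 0 R -0.0105310093
[... 4519 characters left out ...]
  56  38  68 110 164 183 192 189 188 186 190 190 187 185]
 [113 115 122 115 102 113 154 181 161 132 111 113 109  98  81  83 111 148 179 187 189 188 186 188 188 187 189 186]
 [113 116 114 108 105 129 166 189 173 133 115 109 113 112 120 143 161 180 188 191 195 189 193 189 189 192 190 192]
 [112 113 107  96  97 128 168 189 169 133 119 121 134 146 162 179 185 188 190 194 189 189 190 191 186 187 189 192]
 [115 117  96  76  83 117 170 187 174 145 129 137 160 173 184 186 189 188 192 191 193 185 187 192 193 190 191 189]
 [133 116  84  50  62 104 146 171 165 150 149 156 174 192 189 194 191 184 190 186 189 190 188 186 191 187 186 191]]
desk spot max/min 196 121 [266 196] (np.int64(267), np.int64(140))
```

The earbud is up between the jaw pads: the opening holds at 29 mm, and its body and stem show between the pads in the top pixels at about 0.207 m. A final check of the rail, then hand in.

Request:
send_path(offsets="0 0 0 0 0.026 | 0 0 0 0 0.026 | 0 0 0 0 0.026 | 0 0 0 0 0.026")

```text
clock: 25.82
tool_pos: [0.5759, -0.103, 0.2096]
orientation: [-180.0, 0.0, -92.0]
force: [-0.0, 0.1, -0.6]
opening: 0.0291
gripper_force: 29.9
```

```bash
python3 - <<'E'
from h import *
np.set_printoptions(precision=4,suppress=True)
C=np.array([.5257,.2777]); a=np.radians(-11.4); ex=np.array([np.cos(a),np.sin(a)]); ey=np.array([-ex[1],ex[0]])
P=cloud(snap('side')).reshape(-1,3); L=np.c_[(P[:,:2]-C)@ex,(P[:,:2]-C)@ey,P[:,2]]
for lab,y0,y1 in(('head',-.05,.05),('hung',.1,.2)):
    for lo,hi in((.04,.12),(.162,.19)):
        q=L[(abs(L[:,0])<.1)&(L[:,1]>y0)&(L[:,1]<y1)&(L[:,2]>lo)&(L[:,2]<hi)]; print(lab,len(q),np.percentile(q,[1,99],axis=0).ravel())
job.close_job()
E
```

```text
head 752 [-0.0769 -0.0254  0.0409  0.0686  0.0312  0.1183]
head 206 [-0.0415 -0.0116  0.1622  0.0423  0.0156  0.1753]
hung 921 [-0.0789  0.12    0.0405  0.0664  0.1767  0.119 ]
hung 259 [-0.0448  0.1343  0.1623  0.0411  0.1619  0.1751]
the job is handed in; nothing more can be done
```

The headset hangs released on the free part of the bar, the earbud is held in the tongs about 20 cm above the desk, and the job was handed in at about 26 s of the 72 s allowed.

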